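# Tip two loudspeaker cabinets onto their backs and push the stamped one to the fitting line

### The arm

A 7-joint arm with a two-finger parallel gripper is mounted at the origin on the work surface. World frame = base frame: x ahead of the robot, y to its left, z up, the work surface at z = 0. Lengths are in m, angles in rad, forces in N, time in s.
With the tool pointing down it reaches from about 0.35 to 0.9 m from the base axis. Payload 8.1 kg.
Tool frame: the origin (TCP) lies at the very end of the fingers, on their centre line; the grasp point (between the pads) lies 19 mm behind it (arm.tcp_to_grasp is the z of the grasp point in the tool frame, in m); z points along the fingers, y is the line along which they close (so a half turn about z gives the same grasp; the last joint's range is limited). The gripper opens to 92 mm and grips with 3 to 60 N. Pads are 19 mm wide; open, the fingers measure 130 mm over their backs; the gripper's body (75 mm by 190 mm) begins 47 mm behind the grasp point.
Start: joints at [-1.36, 0.434, 0.025, 1.573, -0.012, 1.134, -0.075], TCP at [0.193, 0.594, 0.227] pointing down, gripper open.
Joint ranges: [-2.62, 2.62], [-0.44, 2.09], [-1.27, 1.32], [0.08, 2.57], [-1.32, 4.46], [0.12, 2], [-2.74, 2.74]. Speed limits (rad/s): [2.22, 2.22, 3.01, 3.01, 3.14, 3.14, 3.14].

### API

Orientations are given as a rotation vector (axis times angle).
In Python, from cell import readout, vision, sign_off, arm gives the robot as it stands. The module is installed in compiled form; this text tells all that it offers.
- The arm moves only by the shell command python3 -m creep 'ROWS' [FORCE]. ROWS is JSON, a list of rows, each a list of 5 numbers: the shift along the tool's x, y, z in units of 4 cm (1.0 is 4 cm), then the turn about the tool's z in units of 4 degrees (1.0 is 4 degrees), then the opening, from 0 (shut) to 1 (fully open). A call has 1 to 12 rows; each row shifts and turns the commanded pose from where the row before left it, along the tool's axes as they then stand; what a row does not reach is not made up. A row lasts 1/8 s, in which the tool goes at most 62.5 mm and 10.7 degrees, less where a joint would pass 70% of its speed; a pose out of reach is approached as far as the arm can. A call with a number of a shift or a turn outside -1 to 1 is refused whole. A call with a gripper value outside its range is refused whole. The fingers move at their own pace and stop on an object; FORCE is the grip in N (left out, the last holds). Time passes only in rows, so rows that do not move let the fingers close. It gives the time, the measured TCP pose, the force, the opening and the grip force at its end, in the units of the state.
- readout.observe(): the state, without advancing time (a new reading comes with each control period).
- vision.get_image(name): name is "scene" or "top"; returns a dict with "pixels" (384x512x3 uint8, blue, green, red), "z_map" (384x512 float32, m along the optical axis (not along the pixel's ray), 0 where there is no reading), "camera_matrix" (3x3 intrinsics, pixels), "k1" (the pictures are not rectified: a ray, as slopes to the right and down, at radius r is drawn at 1 + k1 r^2 times it, then the intrinsics apply), "position" and "rotation" of the camera in the world. Camera axes: x right, y up, looking along -z (the intrinsics and any distortion apply to the point x, -y, -z); pixel columns grow to the right and rows downward; lengths in m; the calibration is good to about 2 mm. A picture is of the moment at which its call begins.
- sign_off(): hands the job in; it is judged then, once.
The state is a dict: "clock": time; "joints": joint angles; "dq": joint speeds; "joint_efforts": joint torques, N m; "position": TCP position; "ee_rot": TCP orientation; "force": force on the tool from outside, world axes, zero at the start; "ft_torque": the same for the moment, N m; "width": opening from 0.0 (shut) to 1.0 (fully open); "gripper_force": force on a finger pad.
Only numpy, scipy, OpenCV 4.12 (cv2) and the standard library are available. Lean on these libraries where they do the work, as an engineer would, in place of code of your own. Each camera call takes 0.05 s, during which the arm holds its last target. There are 200 camera calls.

### The job

Two small black loudspeaker cabinets stand on the bench, and one of them carries the inspection stamp on its underside. Without gripping or lifting them, tip each one steadily over towards the robot onto its back, so that its open front faces up and its underside can be seen. Then push the stamped one along the bench, still on its back, until it lies flush against the stop rail on the robot's side; leave the other lying where it was tipped, disturb nothing else, and move clear.

Things in the scene. Friction and masses are not known exactly. Their poses are not given: they have to be found in the camera images.
- cabinet_a: small black loudspeaker cabinet, empty and without drivers; 120 mm deep (own x), 180 mm wide (own y), 140 mm high (own z), walls 8 mm. Front (+x, away from the robot) has three round openings, none in its top 30 mm. About 0.75 kg, centre of mass about 50 mm up: overbalances past about 48 degrees. Rubber feet grip the bench; its plain back slides. Origin: centre of underside. One of two alike
- cabinet_b: small black loudspeaker cabinet, empty and without drivers; 120 mm deep (own x), 180 mm wide (own y), 140 mm high (own z), walls 8 mm. Front (+x, away from the robot) has three round openings, none in its top 30 mm. About 0.75 kg, centre of mass about 50 mm up: overbalances past about 48 degrees. Rubber feet grip the bench; its plain back slides. Origin: centre of underside. The other of the two
- stamp (a point): the inked stamp, a dark ring 80 mm across with a tick in it, in the middle of the pale raw underside of one of the two cabinets. It shows only when that cabinet has been tipped over; the other cabinet's underside is bare
- cabinet_a_heel (a point): cabinet_a: middle of the lower edge of its back (own -x, towards the robot), at foot level. Pushed towards the robot near the top of its front it rolls on this edge (pushed below about 80 mm it may slide); lying on its back, 120 mm high, this is the lower edge of the underside, which then faces away from the robot; pushed there below about 90 mm it slides
- cabinet_a_crown (a point): cabinet_a: middle of the upper edge of its back, 140 mm above the heel while it stands; once it lies on its back, this edge lies on the bench on the side towards the robot
- cabinet_b_heel (a point): cabinet_b: middle of the lower edge of its back (own -x, towards the robot), at foot level. Pushed towards the robot near the top of its front it rolls on this edge (pushed below about 80 mm it may slide); lying on its back, 120 mm high, this is the lower edge of the underside, which then faces away from the robot; pushed there below about 90 mm it slides
- cabinet_b_crown (a point): cabinet_b: middle of the upper edge of its back, 140 mm above the heel while it stands; once it lies on its back, this edge lies on the bench on the side towards the robot
- rail_left (a point): stop rail of the fitting line: wooden batten fixed to the bench between the robot and the cabinets, running along y; 22 mm wide, 1160 mm long, 30 mm high. This point lies on its face towards the cabinets, at bench level, 350 mm to the left of its middle; x points squarely from that face towards the cabinets, y along the rail. Pale tape on the bench 160 mm before the face marks the lane
- rail_right (a point): the same face of the stop rail at bench level, 350 mm to the right of its middle
- big_cabinet: bystander: a larger black cabinet, 180 x 220 mm, 130 mm high as it lies on its back, already standing against the left end of the rail
- carton: bystander: a closed cardboard carton, 130 x 170 x 90 mm, against the right end of the rail
- multimeter: bystander: yellow and black multimeter lying on its back, 185 x 90 x 47 mm, beside the cabinets, left or right
- woofer: bystander: round loudspeaker driver lying cone up, 110 mm across, 58 mm high, beside the cabinets, left or right
- junction_box: bystander: grey square junction box, 114 mm square (146 mm over its cable glands), 61 mm high, beyond the cabinets, left or right
- switch: bystander: white surface switch with a blue rocker, 87 x 66 x 39 mm, beyond the cabinets, left or right
- tape_roll: bystander: black roll of tape lying flat, 68 mm across, 19 mm high, in the gap between the two cabinets, nearer the robot
- screwdriver: bystander: screwdriver with a red handle, 170 mm long, about 30 mm thick, lying along x in the gap between the two cabinets, farther from the robot

How it is judged:
By the outcome, as a careful person would: the job done as asked, in the order asked, and still so for the second after the job is handed in, with the robot touching nothing.
It also fails if it takes over 64 s, if anything falls off the work surface, if the arm or the gripper's body presses on something with over 40 N, if the wrist force passes 120 N, or if a joint passes its speed limit or range.

## Working session

There is one attempt and no reset: what is moved stays moved. The work goes in short steps, Python scripts to look and compute and a shell command to move; the robot and the scene stay as the last step left them, time stands still between calls to the robot, and variables do not carry over. Pictures are saved under pics/ and viewed, at most 10 in all, crops included, and the job is handed in when it is done.

```bash
mkdir -p pics
cat > h.py <<'E'
import numpy as np, cv2
from cell import readout, vision, sign_off, arm
from scipy.spatial.transform import Rotation as R
def cloud(im):
    K=np.array(im["camera_matrix"],float);k1=im["k1"];z=im["z_map"]
    h,w=z.shape;v,u=np.mgrid[:h,:w].astype(np.float64)
    p=cv2.undistortPoints(np.stack([u.ravel(),v.ravel()],1)[:,None],K,np.array([k1,0,0,0.]))[:,0]
    p=p.reshape(h,w,2)
    c=np.stack([p[...,0]*z,-p[...,1]*z,-z],-1)
    Rm=np.array(im["rotation"]); Rm=R.from_rotvec(Rm).as_matrix() if Rm.size==3 else Rm
    W=c@Rm.T+np.array(im["position"]); W[z==0]=np.nan
    return W
E
python3 - <<'E'
from h import *
ims=[vision.get_image(n) for n in("scene","top")]
for n,i in zip(("scene","top"),ims):
    np.savez("pics/%s0.npz"%n,W=cloud(i),px=i["pixels"]); cv2.imwrite("pics/%s0.png"%n,i["pixels"]); print(n,i["position"],i["rotation"],i["k1"],i["camera_matrix"])
print(readout.observe())
E
```

```text
scene [ 0.47123623 -0.43473398  1.33858493] [ 0.35381994 -0.00572119 -0.02386393] -0.17797609633893233 [[443.78787757   0.         253.47875345]
 [  0.         443.78787757 193.58981837]
 [  0.           0.           1.        ]]
top [0.34142853 0.00685685 1.4144108 ] [ 0.11415287 -0.09903379 -1.57100262] -0.030289635183131648 [[456.93666201   0.         259.35834972]
 [  0.         456.93666201 193.47077027]
 [  0.           0.           1.        ]]
{'clock': 0.1, 'joints': array([-1.35963391,  0.43513377,  0.02498449,  1.57399336, -0.01159365,
        1.13400767, -0.07514318]), 'dq': array([-0.00218704, -0.00172549, -0.00071461, -0.00085261, -0.00042247,
       -0.00074803,  0.00124526]), 'joint_efforts': array([ 2.68419535e-03, -6.69120669e+01,  9.87460390e-01, -3.15144753e+01,
       -6.05998817e-02,  3.74478532e-02,  6.91098489e-05]), 'position': array([0.19281758, 0.5940355 , 0.22604065]), 'ee_rot': array([-4.91010418e-01, -3.10290111e+00,  2.19096494e-03]), 'force': array([-0.83390519,  0.09090075, -0.08585124]), 'ft_torque': array([-0.01428923,  0.02251639, -0.01871743]), 'gripper_force': 0.0, 'width': 1.0018207430949448}
```

View pics/top0.png

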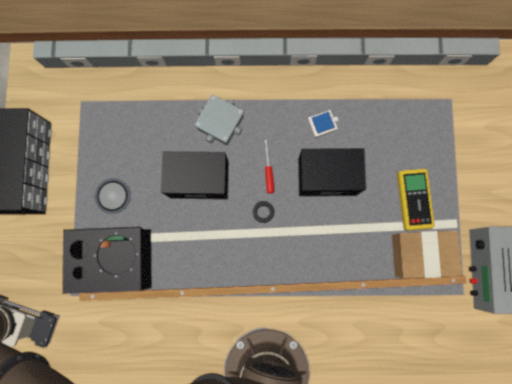

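View pics/scene0.png

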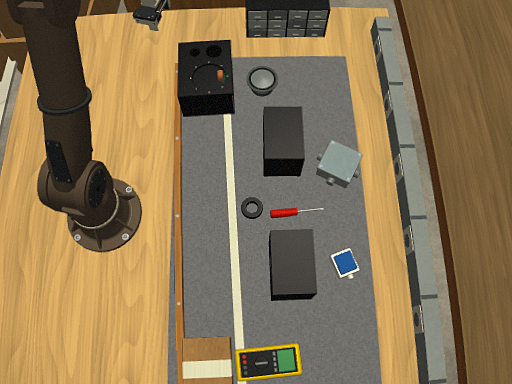

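The top view shows the cabinets at pixels (195,175) and (332,172), with the tape roll (263,211) and screwdriver (269,170) between them. The rail runs from (80,296) to (465,281). The junction box (219,119) and switch (323,122) are beyond the cabinets, and the woofer (112,195) and multimeter (417,200) are at the sides. The scene view shows the same items.

Run:
```python
from h import *
for n in("top","scene"):
    d=np.load("pics/%s0.npz"%n);W=d["W"];px=d["px"].astype(int)
    x,y,z=W[...,0],W[...,1],W[...,2]
    reg=(x>.2)&(x<1.0)&(abs(y)<.62)
    def comps(m,minA,lab):
        k,L,s,c=cv2.connectedComponentsWithStats(m.astype(np.uint8))
        for i in range(1,k):
            if s[i,4]<minA: continue
            q=W[L==i]; (cx,cy),(w,h),a=cv2.minAreaRect(q[:,:2].astype(np.float32))
            print(n,lab,s[i,4],"c %.3f %.3f"%(cx,cy),"size %.3f %.3f ang %.1f"%(w,h,a),"z %.3f max %.3f"%(np.median(q[:,2]),q[:,2].max()),"x %.3f..%.3f y %.3f..%.3f"%(*np.percentile(q[:,0],[1,99]),*np.percentile(q[:,1],[1,99])))
    comps(reg&(z>.115)&(z<.16),200,"tops")
    comps(reg&(z>.012)&(z<.115),40,"low")
    m=reg&(x<.4)&(z>.024)&(z<.036)
    q=W[m]; 
    # rail far edge per y bin
    b=[(yy,np.percentile(q[abs(q[:,1]-yy)<.02][:,0],[3,97])) for yy in np.arange(-.3,.31,.1) if (abs(q[:,1]-yy)<.02).sum()>5]
    for yy,e in b: print("rail",round(yy,2),e.round(4))
    m=reg&(abs(z)<.01)&(px.min(-1)>170); q=W[m]
    q=q[(q[:,0]>.4)&(q[:,0]<.6)&(abs(q[:,1])<.3)]
    if len(q)>20: print("tape",np.polyfit(q[:,1],q[:,0],1), "bench z",np.median(q[:,2]))
```

```text
top tops 2762 c 0.586 -0.191 size 0.122 0.182 ang 0.2 z 0.141 max 0.151 x 0.526..0.645 y -0.280..-0.101
top tops 2738 c 0.579 0.208 size 0.181 0.122 ang 88.8 z 0.140 max 0.150 x 0.518..0.638 y 0.118..0.296
top tops 3627 c 0.331 0.464 size 0.181 0.223 ang 2.1 z 0.130 max 0.142 x 0.242..0.420 y 0.353..0.573
top low 9628 c 0.972 0.000 size 1.240 0.056 ang 90.0 z 0.083 max 0.096 x 0.948..0.999 y -0.608..0.608
top low 1605 c 0.761 0.143 size 0.144 0.142 ang 42.2 z 0.061 max 0.070 x 0.691..0.827 y 0.075..0.211
top low 552 c 0.755 -0.184 size 0.067 0.089 ang 19.3 z 0.037 max 0.047 x 0.713..0.788 y -0.223..-0.136
top low 263 c 0.618 -0.008 size 0.168 0.025 ang 4.4 z 0.023 max 0.035 x 0.535..0.697 y -0.025..0.002
top low 394 c 0.544 -0.164 size 0.216 0.100 ang 56.6 z 0.069 max 0.115 x 0.525..0.641 y -0.278..-0.101
top low 385 c 0.537 0.181 size 0.100 0.217 ang 32.5 z 0.068 max 0.115 x 0.517..0.634 y 0.117..0.296
top low 1892 c 0.512 -0.457 size 0.186 0.094 ang 4.0 z 0.040 max 0.055 x 0.420..0.601 y -0.502..-0.407
top low 1020 c 0.523 0.465 size 0.108 0.108 ang 18.9 z 0.053 max 0.062 x 0.472..
[... 2050 characters left out ...]
20 max 0.026 x 0.445..0.511 y -0.025..0.040
scene low 262 c 0.619 -0.006 size 0.168 0.026 ang 8.2 z 0.022 max 0.034 x 0.537..0.699 y -0.026..0.002
scene low 280 c 0.545 -0.219 size 0.098 0.215 ang 33.6 z 0.067 max 0.115 x 0.526..0.645 y -0.282..-0.109
scene low 589 c 0.756 -0.184 size 0.069 0.087 ang 20.7 z 0.038 max 0.048 x 0.714..0.790 y -0.224..-0.138
scene low 2089 c 0.513 -0.460 size 0.188 0.091 ang 4.2 z 0.040 max 0.053 x 0.423..0.603 y -0.506..-0.414
rail -0.3 [0.247  0.2678]
rail -0.2 [0.2447 0.2656]
rail -0.1 [0.2419 0.2607]
rail 0.0 [0.2353 0.255 ]
rail 0.1 [0.2283 0.2508]
rail 0.2 [0.2271 0.2448]
rail 0.3 [0.2225 0.244 ]
tape [-0.03766247  0.41564095] bench z 0.0021734553282406477
```

```bash
python3 -m creep '[[0,0,-0.5,-0.825,1],[0,0,-0.5,-0.825,1],[0,0,0,-0.825,1],[0,0,0,-0.825,1],[0,0,0,-0.825,1],[0,0,0,0,1]]'
python3 -m creep '[[-0.5,-0.4,0,0,1],[-1,-0.8,0,0,1],[-1,-0.8,0,0,1],[-1,-0.8,0,0,1],[-1,-0.8,0,0,1],[-1,-0.8,0,0,1],[-1,-0.8,0,0,1],[-1,-0.8,0,0,1],[-1,-0.8,0,0,1],[-1,-0.8,0,0,1],[-1,-0.8,0,0,1],[-1,-0.8,0,0,1]]'
python3 -m creep '[[-1,-0.8,0,0,1],[-0.5,0,0,0,1],[0,0,0,0,1],[0,0,0,0,1]]'
```

```text
clock: 0.85
position: [0.1929, 0.5942, 0.2664]
ee_rot: [-0.041, -3.141, 0.001]
force: [0.2, 0.0, -0.1]
width: 0.998
gripper_force: 0.0
clock: 2.35
position: [0.6443, 0.2136, 0.2665]
ee_rot: [-0.043, -3.141, -0.0]
force: [0.7, 0.5, 0.3]
width: 1.0
gripper_force: 0.0
clock: 2.85
position: [0.7015, 0.1822, 0.2665]
ee_rot: [-0.04, -3.14, -0.001]
force: [0.1, 0.2, 0.3]
width: 0.995
gripper_force: 0.0
```

```bash
python3 -m creep '[[0,0.6,0.3,0,1],[0,0,0.9,0,1],[0,0,0.9,0,1],[0,0,0.9,0,1],[0,0,0.6,0,1],[0.5,0,0,0,1],[0.4,0,0,0,1],[0.2,0,0,0,1],[0,0,0,0,1],[0,0,0,0,1]]'
python3 - <<'E'
from h import *
i=vision.get_image("scene");W=cloud(i);j=vision.get_image("top");V=cloud(j)
cv2.imwrite("pics/c1.png",np.hstack([cv2.resize(i["pixels"][60:240,200:400],(400,360)),cv2.resize(j["pixels"][80:260,130:330],(400,360))]))
E
```

```text
clock: 4.1
position: [0.6595, 0.2067, 0.1229]
ee_rot: [0.04, 3.141, 0.0]
force: [-1.3, 0.2, 0.1]
width: 1.004
gripper_force: 0.0
```

View pics/c1.png

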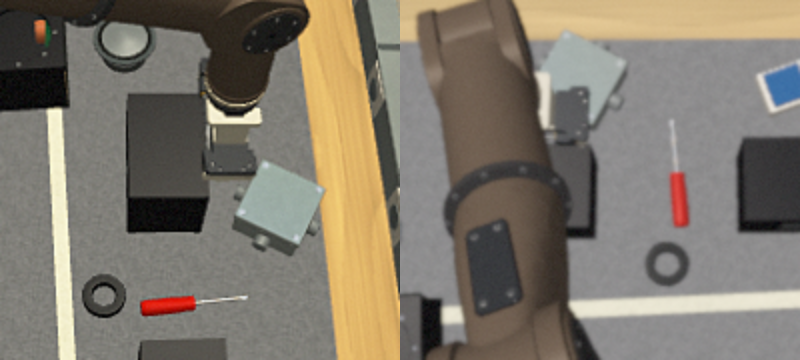

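The crops show the gripper just behind the left cabinet's front edge (about 210,150 in the left crop), clear of the junction box. Next I'll creep to contact and check the arm's height over the cabinet.

```bash
python3 -m creep '[[0.1,0,0,0,1],[0.1,0,0,0,1],[0.1,0,0,0,1]]'
python3 - <<'E'
from h import *
for n in("top","scene"):
    V=cloud(vision.get_image(n)).reshape(-1,3)
    m=(abs(V[:,1]-.2)<.1)&(V[:,2]>.16)
    for x in np.arange(.34,.72,.06):
        q=V[m&(abs(V[:,0]-x)<.02)]
        if len(q): print(n,round(x,2),np.percentile(q[:,2],[1,50,99]).round(3))
E
```

```text
clock: 4.58
position: [0.6483, 0.2065, 0.1234]
ee_rot: [0.04, 3.138, 0.0]
force: [6.7, 0.4, 5.1]
width: 0.999
gripper_force: 3.6
top 0.34 [0.731 0.76  0.78 ]
top 0.4 [0.689 0.719 0.74 ]
top 0.46 [0.639 0.673 0.696]
top 0.52 [0.59  0.631 0.652]
top 0.58 [0.522 0.588 0.612]
top 0.64 [0.221 0.54  0.569]
top 0.7 [0.211 0.525 0.54 ]
scene 0.34 [0.738 0.761 0.78 ]
scene 0.4 [0.694 0.719 0.74 ]
scene 0.46 [0.6   0.673 0.696]
scene 0.52 [0.561 0.627 0.653]
scene 0.58 [0.497 0.582 0.611]
scene 0.64 [0.198 0.43  0.568]
scene 0.7 [0.213 0.505 0.54 ]
```

```bash
python3 -m creep '[[0.144,0,-0.12,0,1],[0.144,0,-0.12,0,1],[0.144,0,-0.12,0,1],[0.144,0,-0.12,0,1],[0.162,0,-0.092,0,1],[0.162,0,-0.092,0,1],[0.162,0,-0.092,0,1],[0.162,0,-0.092,0,1],[0,0,0,0,1]]'
python3 - <<'E'
from h import *
V=cloud(vision.get_image("scene")).reshape(-1,3)
q=V[(V[:,1]>.11)&(V[:,1]<.14)&(V[:,0]>.35)&(V[:,0]<.65)&(V[:,2]>.01)&(V[:,2]<.25)]
t=q[q[:,2]>.09]
print("zmax",np.percentile(q[:,2],99),"xmin",np.percentile(q[:,0],1),"top slope deg",np.degrees(np.arctan(np.polyfit(t[:,0],t[:,2],1)[0])))
E
```

```text
clock: 5.8
position: [0.5971, 0.2082, 0.1566]
ee_rot: [-0.04, -3.14, -0.0]
force: [2.5, -2.2, 2.1]
width: 0.998
gripper_force: 1.5
zmax 0.24673009337457255 xmin 0.4732587443417339 top slope deg 19.229293903952517
```

```bash
python3 -m creep '[[0.176,0,-0.062,0,1],[0.176,0,-0.062,0,1],[0.176,0,-0.062,0,1],[0.176,0,-0.062,0,1],[0.184,0,-0.03,0,1],[0.184,0,-0.03,0,1],[0.184,0,-0.03,0,1],[0.184,0,-0.03,0,1],[0.1,0,0,0,1],[0.1,0,0,0,1],[0,0,0,0,1]]'
python3 -m creep '[[0.1,0,0,0,1],[0.1,0,0,0,1],[0,0,0,0,1]]'
python3 - <<'E'
from h import *
V=cloud(vision.get_image("scene")).reshape(-1,3)
q=V[(V[:,1]>.11)&(V[:,1]<.14)&(V[:,0]>.35)&(V[:,0]<.65)&(V[:,2]>.01)&(V[:,2]<.21)]
print("z",np.percentile(q[:,2],99),"x",np.percentile(q[:,0],[1,99]))
E
```

```text
clock: 7.22
position: [0.5322, 0.2097, 0.1713]
ee_rot: [-0.04, -3.141, -0.0]
force: [0.4, -0.9, 0.5]
width: 0.996
gripper_force: 0.1
clock: 7.6
position: [0.5241, 0.2098, 0.1713]
ee_rot: [-0.04, -3.141, 0.0]
force: [0.7, 0.2, -0.1]
width: 1.002
gripper_force: 0.0
z 0.18187864404355344 x [0.42111877 0.59630445]
```

```bash
python3 -m creep '[[0.1,0,0,0,1],[0.1,0,0,0,1],[0.1,0,0.01,0,1],[0.1,0,0.01,0,1],[0.1,0,0.01,0,1],[0,0,0,0,1],[0,0,0,0,1],[0,0,0,0,1]]'
python3 - <<'E'
from h import *
V=cloud(vision.get_image("scene")).reshape(-1,3)
q=V[(V[:,1]>.11)&(V[:,1]<.14)&(V[:,0]>.35)&(V[:,0]<.65)&(V[:,2]>.01)&(V[:,2]<.21)]
print("z",np.percentile(q[:,2],99),"x",np.percentile(q[:,0],[1,99]))
E
```

```text
clock: 8.65
position: [0.5047, 0.2102, 0.1702]
ee_rot: [0.041, 3.141, 0.0]
force: [-0.8, -0.0, -0.3]
width: 1.001
gripper_force: 0.0
z 0.12567387676680708 x [0.37060129 0.50914799]
```

```bash
python3 -m creep '[[0,0,-0.8,0,1],[-0.2,0,-1,0,1],[-0.5,-0.6,-0.4,-0.2,1],[-0.5,-1,0,-0.2,1],[-0.5,-1,0,0,1],[-0.5,-1,0,0,1],[-0.5,-1,0,0,1],[-0.5,-1,0,0,1],[-0.5,-1,0,0,1],[-0.5,-1,0,0,1],[-0.5,-1,0,0,1],[-0.5,-1,0,0,1]]'
python3 -m creep '[[-0.2,-0.4,0,0,1],[0,0,0,0,1],[0,0,0,0,1]]'
python3 - <<'E'
from h import *
i=vision.get_image("scene");j=vision.get_image("top")
cv2.imwrite("pics/c2.png",np.hstack([cv2.resize(i["pixels"][60:360,180:400],(293,400)),cv2.resize(j["pixels"][80:310,60:360],(500,383),interpolation=cv2.INTER_CUBIC)[:383] if 0 else cv2.resize(j["pixels"][80:310,60:360],(500,400))]))
E
```

```text
clock: 10.2
position: [0.7127, -0.1756, 0.258]
ee_rot: [0.004, -3.142, -0.0]
force: [0.8, -0.6, -0.2]
width: 0.999
gripper_force: 0.0
clock: 10.58
position: [0.72, -0.1889, 0.258]
ee_rot: [0.005, -3.141, -0.002]
force: [-0.6, 0.3, 0.6]
width: 0.999
gripper_force: 0.0
```

View pics/c2.png

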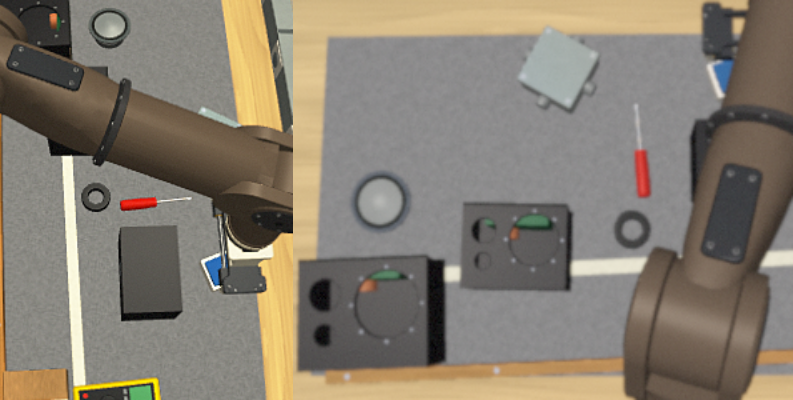

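The left cabinet lies on its back with its openings up (about 515,245 in the right crop). Its underside faces +x, away from both cameras, so I'll check the grey strip at the far edge in case it reflects it, and measure the cabinet's edges.

Run:
```python
from h import *
a=np.load("pics/top0.npz")["px"];b=np.load("pics/scene0.npz")["px"]
i=vision.get_image("scene");j=vision.get_image("top")
r=lambda p:cv2.resize(p,(780,150),interpolation=cv2.INTER_CUBIC)
f=lambda p:cv2.rotate(p,cv2.ROTATE_90_COUNTERCLOCKWISE)
cv2.imwrite("pics/c3.png",np.vstack([r(a[30:75,30:280]),r(j["pixels"][30:75,30:280]),r(f(b[10:260,360:420])),r(f(i["pixels"][10:260,360:420]))]))
V=cloud(j)
m=(V[...,2]>.105)&(V[...,2]<.135)&(V[...,1]>.1)&(V[...,1]<.32)&(V[...,0]>.34)&(V[...,0]<.55)
print(cv2.minAreaRect(V[m][:,:2].astype(np.float32)),np.median(V[m][:,2]))
```

```text
((0.4403861463069916, 0.21072623133659363), (0.18161101639270782, 0.14051055908203125), 88.77549743652344) 0.12045108447023356
```

View pics/c3.png

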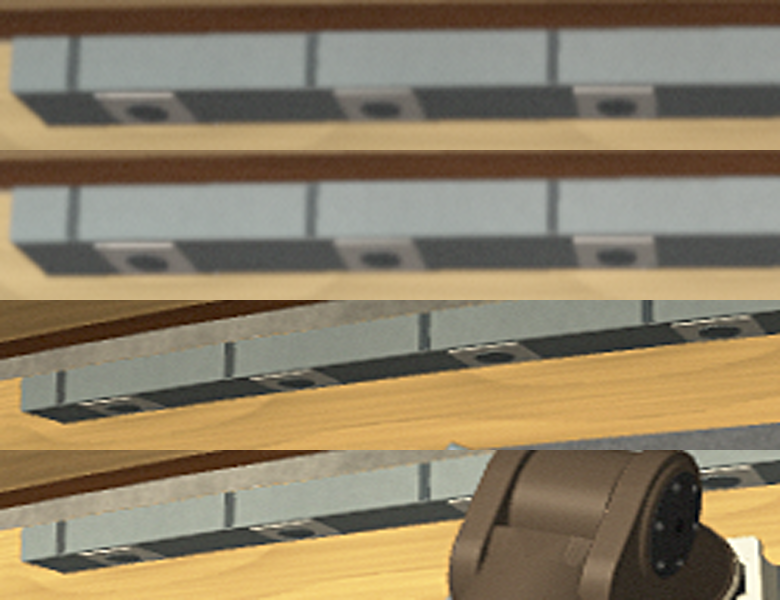

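The strip is plain socket trunking, the same before and after, so it shows no reflection. The left cabinet lies at x 0.370–0.511. I'll tip the right one, then look at both with the arm out of the way.

```bash
python3 -m creep '[[0.2,0,0.6,0,1],[0.2,0,0.9,0,1],[0.2,0,0.9,0,1],[0.2,0,0.6,0,1],[0.2,0,0.38,0,1],[0.2,0,0,0,1],[0.1,0,0,0,1],[0.1,0,0,0,1],[0.1,0,0,0,1],[0.1,0,0,0,1],[0.1,0,0,0,1],[0,0,0,0,1]]'
python3 -m creep '[[0.1,0,0,0,1],[0,0,0,0,1]]'
```

```text
clock: 12.28
position: [0.6545, -0.1905, 0.1246]
ee_rot: [-0.004, 3.136, -0.001]
force: [6.7, 0.3, 3.2]
width: 0.999
gripper_force: 2.9
clock: 12.52
position: [0.6513, -0.1905, 0.125]
ee_rot: [-0.004, 3.135, -0.001]
force: [7.1, -0.4, 5.0]
width: 1.002
gripper_force: 3.7
```

```bash
python3 -m creep '[[0.12,0,-0.12,0,1],[0.144,0,-0.12,0,1],[0.144,0,-0.12,0,1],[0.144,0,-0.12,0,1],[0.162,0,-0.092,0,1],[0.162,0,-0.092,0,1],[0.162,0,-0.092,0,1],[0.162,0,-0.092,0,1],[0.1,0,-0.03,0,1],[0,0,0,0,1]]'
python3 -m creep '[[0.176,0,-0.062,0,1],[0.176,0,-0.062,0,1],[0.176,0,-0.062,0,1],[0.176,0,-0.062,0,1],[0.184,0,-0.01,0,1],[0.184,0,-0.01,0,1],[0.184,0,-0.02,0,1],[0.184,0,-0.02,0,1],[0.1,0,0,0,1],[0,0,0,0,1]]'
python3 -m creep '[[0.1,0,0,0,1],[0.1,0,0,0,1],[0.1,0,0,0,1],[0.05,0,0,0,1],[0,0,0,0,1]]'
python3 - <<'E'
from h import *
V=cloud(vision.get_image("scene")).reshape(-1,3)
q=V[(V[:,1]>-.28)&(V[:,1]<-.265)&(V[:,0]>.35)&(V[:,0]<.65)&(V[:,2]>.01)&(V[:,2]<.21)]
print("z",np.percentile(q[:,2],99),"x",np.percentile(q[:,0],[1,99]))
E
```

```text
clock: 13.78
position: [0.5958, -0.1906, 0.1583]
ee_rot: [-0.003, 3.142, 0.0]
force: [3.2, 0.0, 3.8]
width: 0.999
gripper_force: 2.4
clock: 15.02
position: [0.534, -0.1907, 0.1702]
ee_rot: [0.003, -3.141, -0.0]
force: [1.1, -0.9, 0.3]
width: 1.004
gripper_force: 0.0
clock: 15.65
position: [0.5204, -0.1908, 0.1705]
ee_rot: [-0.003, 3.142, 0.0]
force: [0.1, 0.3, -1.1]
width: 0.998
gripper_force: 0.0
z 0.15971123805668108 x [0.39496158 0.56321101]
```

```bash
python3 -m creep '[[0.05,0,0,0,1],[0.05,0,0,0,1],[0,0,0,0,1],[0,0,-0.8,0,1],[0,0,-1,0,1],[0,0,-1,0,1],[0,1,0,0,1],[0,1,0,0,1],[0,1,0,0,1],[0,1,0,0,1],[0,1,0,0,1],[0,1,0,0,1]]'
python3 -m creep '[[0,1,0,0,1],[0,1,0,0,1],[0,1,0,0,1],[0,1,0,0,1],[0,1,0,0,1],[0,1,0,0,1],[0,1,0,0,1],[0,1,0,0,1],[0.5,1,0,0,1],[1,1,0,0,1],[1,1,0,0,1],[0.5,0.5,0,0,1]]'
python3 - <<'E'
from h import *
i=vision.get_image("scene");j=vision.get_image("top")
cv2.imwrite("pics/c4.png",np.hstack([cv2.resize(i["pixels"][90:330,200:350],(375,600),interpolation=cv2.INTER_CUBIC),cv2.resize(j["pixels"][130:290,150:400],(425,272)).repeat(1,0) if 0 else cv2.copyMakeBorder(cv2.resize(j["pixels"][130:290,150:400],(425,272)),0,328,0,0,0)]))
V=cloud(j)
for lo,hi in((.1,.32),(-.3,-.08)):
    m=(V[...,2]>.105)&(V[...,2]<.135)&(V[...,1]>lo)&(V[...,1]<hi)&(V[...,0]>.34)&(V[...,0]<.6)
    print(m.sum(),cv2.minAreaRect(V[m][:,:2].astype(np.float32)))
E
```

```text
clock: 17.2
position: [0.5159, 0.0505, 0.2825]
ee_rot: [-0.003, 3.141, 0.0]
force: [0.0, 0.7, 0.2]
width: 0.999
gripper_force: 0.0
clock: 18.7
position: [0.3915, 0.5118, 0.2822]
ee_rot: [0.01, -3.14, -0.001]
force: [0.9, 0.3, -0.5]
width: 1.003
gripper_force: 0.0
2243 ((0.4405531883239746, 0.2107878029346466), (0.18152758479118347, 0.1404554396867752), 88.84657287597656)
2243 ((0.4522605836391449, -0.19194486737251282), (0.18099312484264374, 0.14033563435077667), 89.8211898803711)
```

View pics/c4.png

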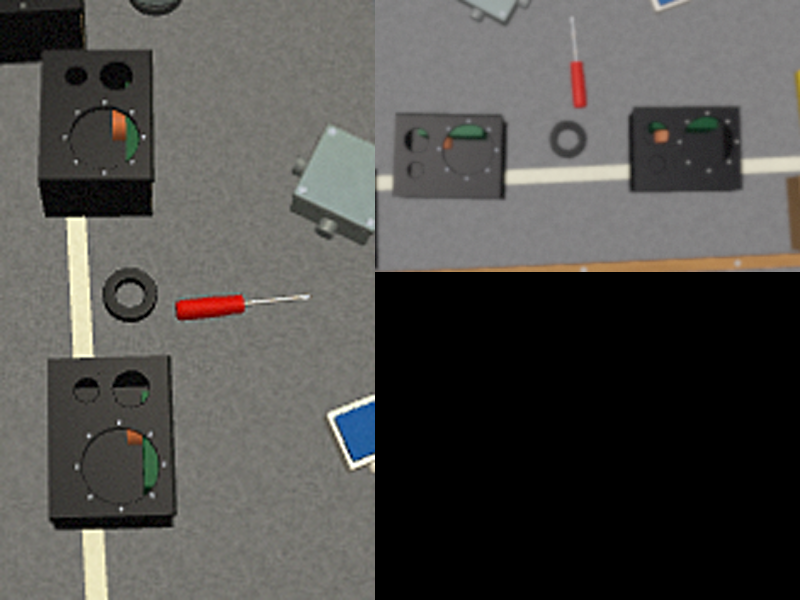

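Both cabinets lie on their backs (about (95,130) and (110,440) in the left crop) with no other item moved, but both undersides face away from the cameras. I'll turn the left cabinet a few degrees, reversibly, by a gentle push at its inner end, so that the scene camera glimpses its underside. If it isn't the stamped one, I'll turn it back.

```bash
python3 -m creep '[[-1,-1,0,0,0],[-1,-1,0,0,0],[-1,-1,0,0,0],[-1,-1,0,0,0],[-0.25,-1,0,0,0],[0,-1,0,0,0],[0,-1,0,0,0],[0,-1,0,0,0],[0,-1,0,0,0],[0,-0.9,0,0,0],[0,0,0,0,0],[0,0,0,0,0]]'
python3 -m creep '[[0,0,0.7,0,0],[0,0,1,0,0],[0,0,1,0,0],[0,0,1,0,0],[0,0,0.8,0,0],[0,0,0.4,0,0],[0,0,0,0,0]]'
```

```text
clock: 20.3
position: [0.566, 0.1133, 0.2825]
ee_rot: [-0.002, 3.141, 0.001]
force: [0.9, 0.6, -0.1]
width: 0.004
gripper_force: 0.0
clock: 21.18
position: [0.5654, 0.1139, 0.0857]
ee_rot: [0.005, -3.14, 0.0]
force: [-0.9, -0.2, 1.2]
width: 0.008
gripper_force: 0.0
```

```bash
python3 -m creep '[[0.4,0,0,0,0],[0.4,0,0,0,0],[0.2,0,0,0,0],[0.15,0,0,0,0],[0.15,0,0,0,0],[0.15,0,0,0,0],[0.15,0,0,0,0],[0.15,0,0,0,0],[0.15,0,0,0,0],[0.1,0,0,0,0],[0,0,0,0,0]]'
python3 -m creep '[[-0.3,0,0,0,0],[-0.3,0,-0.6,0,0],[0,0,-1,0,0],[0,0.3,-1,0,0],[0,1,-1,0,0],[0,1,-0.8,0,0],[0,1,0,0,0],[0,1,0,0,0],[0,1,0,0,0],[0,1,0,0,0],[0,1,0,0,0],[0,1,0,0,0]]'
cat > look.py <<'E'
from h import *
import sys
i=vision.get_image("scene");j=vision.get_image("top");V=cloud(j)
for lo,hi in((.06,.34),(-.3,-.08)):
    m=(V[...,2]>.105)&(V[...,2]<.135)&(V[...,1]>lo)&(V[...,1]<hi)&(V[...,0]>.25)&(V[...,0]<.6)
    print(m.sum(),cv2.minAreaRect(V[m][:,:2].astype(np.float32)))
cv2.imwrite("pics/"+sys.argv[1],cv2.resize(i["pixels"][90:190,200:320],(720,600),interpolation=cv2.INTER_CUBIC))
cv2.imwrite("pics/raw_"+sys.argv[1],i["pixels"])
E
python3 look.py c5.png
```

```text
clock: 22.55
position: [0.4866, 0.113, 0.0869]
ee_rot: [-0.002, 3.14, 0.0]
force: [3.3, -1.5, 3.2]
width: 0.006
gripper_force: 2.1
clock: 24.05
position: [0.5087, 0.4466, 0.2614]
ee_rot: [0.004, -3.14, 0.002]
force: [0.2, -0.6, 0.3]
width: 0.003
gripper_force: 0.0
2255 ((0.4231341481208801, 0.22057729959487915), (0.1820581704378128, 0.14060623943805695), 78.8853530883789)
2251 ((0.45206722617149353, -0.19183936715126038), (0.18127888441085815, 0.1399882584810257), 89.87437438964844)
```

View pics/c5.png

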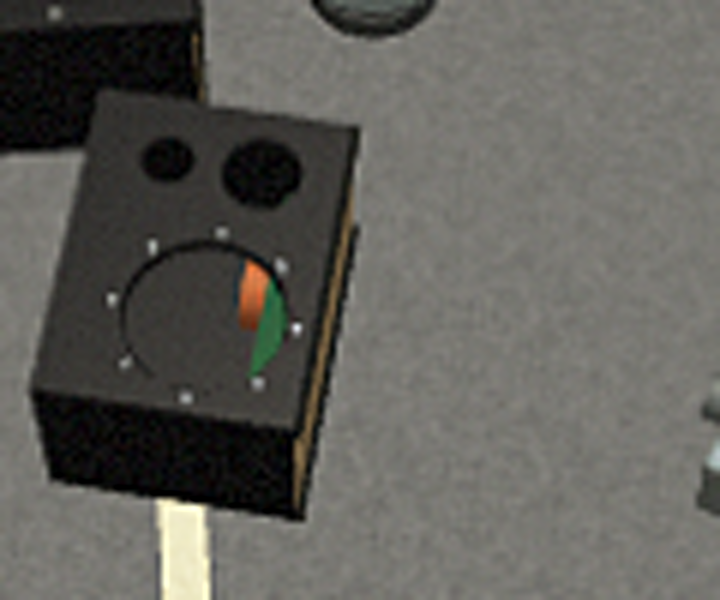

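The crop shows the left cabinet turned to about −11°, with a thin brown strip of underside along its right edge from (352,190) to (298,500). I'll sample that strip along its length for the dark marks of the ring.

```bash
cat > samp.py <<'E'
from h import *
import sys
def face(im,cx,cy,yaw):
    K=np.array(im["camera_matrix"]);Rm=np.array(im["rotation"]);Rm=R.from_rotvec(Rm).as_matrix() if Rm.size==3 else Rm
    n=np.array([np.cos(yaw),np.sin(yaw)]);t=np.array([-n[1],n[0]])
    g=im["pixels"].mean(-1).astype(np.float32)
    zs=np.arange(.115,0,-.01);ss=np.arange(-.09,.091,.01)
    P=np.array([[[*(np.array([cx,cy])+.0705*n+s*t),z] for s in ss] for z in zs])
    c=(P-np.array(im["position"]))@Rm
    x,y=c[...,0]/-c[...,2],-c[...,1]/-c[...,2];r2=x*x+y*y;f=1+im["k1"]*r2
    u=(K[0,0]*x*f+K[0,2]).astype(np.float32);v=(K[1,1]*y*f+K[1,2]).astype(np.float32)
    return cv2.remap(g,u,v,cv2.INTER_LINEAR),u,v
if __name__=="__main__":
    im=vision.get_image("scene")
    G,u,v=face(im,*map(float,sys.argv[1:3]),np.radians(float(sys.argv[3])))
    print(u[[0,-1]].round(1)[:, ::6],v[[0,-1]].round(1)[:, ::6]);print(G.round().astype(int))
    p=im["pixels"]
    for r in range(int(v.min())-1,int(v.max())+2): 
        c=int(np.interp(r,[v[:,0].mean(),v[:,-1].mean()][::-1],[u[:,0].mean(),u[:,-1].mean()][::-1]))
        print(r,c,p[r,c-6:c+7].max(-1).tolist())
E
python3 samp.py .4231 .2206 -11.1
```

```text
[[249.7 253.  256.3 259.4]
 [249.9 253.  256.  259. ]] [[162.1 144.6 127.6 111.3]
 [176.1 159.5 143.5 127.9]]
[[ 52  36  51  40  38  48  35  47  42  50  37  42  39  37  39  37  55  42
   67]
 [ 81  47  63  55  66  57  52  63  46  60  44  55  48  58  43  62  66  70
   71]
 [ 91  71  79  70  71  64  80  68  67  74  67  73  60  69  63  70  73 105
   76]
 [ 92  72  85  74  94  74  98  75  91  76  79  76  72  77  73  79  86 112
  102]
 [ 85  76  82  79  95  71  92  78  90  76  89  75  85  76  78  87  96 110
  131]
 [ 68  72  72  72  79  71  82  73  88  70  87  70  84  70  82  76 103 110
  129]
 [ 49  67  57  61  68  62  73  62  73  59  74  57  72  58  71  59 103 112
  126]
 [ 45  56  41  47  44  48  40  49  49  53  51  51  57  49  56  51  68 116
  124]
 [ 28  46  29  52  23  46  24  41  37  41  34  42  34  42  35  43  41 108
  123]
 [ 19  49  19  38  14  39  18  39  21  36  27  44  24  47  27  43  27  56
  128]
 [ 32  52  43  50  35  58  19  46  16  53  21  47  25  49  20  41  20  50
  103]
 [ 31  55  51  66  34  60  34  60  41  60  28  63  42  58  41  58  36  56
   43]]
110 259 [64, 80, 
[... 3777 characters left out ...]
18, 12, 21, 7, 97, 118, 22, 100, 133, 126, 118, 120]
168 250 [17, 7, 14, 2, 6, 95, 98, 13, 139, 134, 126, 123, 122]
169 249 [20, 18, 20, 7, 19, 6, 91, 73, 46, 129, 120, 119, 125]
170 249 [11, 22, 0, 9, 19, 15, 93, 47, 41, 131, 122, 118, 122]
171 249 [5, 22, 10, 12, 14, 0, 99, 51, 67, 130, 127, 117, 120]
172 249 [18, 14, 19, 21, 11, 17, 101, 25, 98, 126, 121, 122, 118]
173 249 [6, 6, 10, 20, 10, 9, 78, 19, 106, 128, 125, 123, 124]
174 249 [12, 5, 6, 24, 3, 6, 49, 16, 130, 128, 123, 131, 129]
175 249 [26, 4, 0, 5, 5, 6, 11, 39, 131, 120, 116, 118, 125]
176 249 [136, 137, 101, 100, 65, 24, 21, 26, 131, 122, 117, 119, 122]
177 249 [122, 124, 127, 130, 129, 126, 127, 131, 132, 122, 117, 123, 120]
```

The strip is evenly bright (about 120 on rows 128–170) with no dark marks where the ring should be. The left underside is therefore bare and the right cabinet carries the stamp. I'll first turn the left one back.

```bash
python3 -m creep '[[0.64,-0.88,0,0,0],[0.64,-0.88,0,0,0],[0.64,-0.88,0,0,0],[0.64,-0.88,0,0,0],[0.64,-0.88,0,0,0],[0.64,-0.88,0,0,0],[0.64,-0.88,0,0,0],[0.62,-0.88,0,0,0],[0,0,0,0,0],[0,0,0,0,0]]'
python3 -m creep '[[0,0,0.8,0,0],[0,0,0.8,0,0],[0,0,0,0,0]]'
```

```text
clock: 25.45
position: [0.3062, 0.1632, 0.2626]
ee_rot: [-0.002, 3.141, 0.001]
force: [0.1, -0.7, 1.3]
width: 0.005
gripper_force: 0.0
clock: 25.82
position: [0.305, 0.1629, 0.197]
ee_rot: [0.004, -3.138, 0.004]
force: [-0.8, 0.2, 0.5]
width: 0.008
gripper_force: 0.0
```

```bash
python3 -m creep '[[0,0,0.9,0,0],[0,0,0.9,0,0],[0,0,0.9,0,0],[-0.25,0,0,0,0],[-0.25,0,0,0,0],[-0.1,-0.1,0,0,0],[-0.1,-0.1,0,0,0],[-0.1,-0.1,0,0,0],[-0.1,-0.1,0,0,0],[-0.1,-0.1,0,0,0],[0,0,0,0,0]]'
python3 - <<'E'
from h import *
j=vision.get_image("scene");V=cloud(j)
m=(V[...,2]>.105)&(V[...,2]<.133)&(V[...,1]>.06)&(V[...,1]<.34)&(V[...,0]>.3)&(V[...,0]<.6)
k,L,s,c=cv2.connectedComponentsWithStats(m.astype(np.uint8));b=1+s[1:,4].argmax()
print(cv2.minAreaRect(V[L==b][:,:2].astype(np.float32)))
E
```

```text
clock: 27.2
position: [0.3464, 0.1429, 0.0904]
ee_rot: [-0.002, 3.141, -0.0]
force: [0.0, 0.4, 0.5]
width: 0.004
gripper_force: 0.0
((0.4339105784893036, 0.21129021048545837), (0.18310292065143585, 0.13334006071090698), 89.04784393310547)
```

```bash
python3 -m creep '[[0.3,0,0,0,0],[0,0.6,0,0,0],[0,0.6,0,0,0],[0,0.5,0,0,0],[-0.2,0,0,0,0],[-0.15,0,0,0,0],[-0.1,0,0,0,0],[-0.1,0,0,0,0],[-0.1,0,0,0,0],[-0.03,0,0,0,0],[0,0,0,0,0]]'
python3 -m creep '[[0.4,0,0,0,1],[0.2,0,-0.6,0,1],[0,0,-1,0,1],[0,0,-1,0,1],[0,0,-1,0,1],[0,0,-0.8,0,1]]'
python3 - <<'E'
from h import *
for n in("scene","top"):
    V=cloud(vision.get_image(n))
    m=(V[...,2]>.105)&(V[...,2]<.133)&(V[...,1]>.06)&(V[...,1]<.34)&(V[...,0]>.3)&(V[...,0]<.6)
    k,L,s,c=cv2.connectedComponentsWithStats(m.astype(np.uint8));b=1+s[1:,4].argmax()
    q=V[L==b];print(cv2.minAreaRect(q[:,:2].astype(np.float32)),np.percentile(q[:,0],[.5,99.5]))
E
```

```text
clock: 28.62
position: [0.3595, 0.2097, 0.09]
ee_rot: [0.001, -3.139, 0.003]
force: [-4.8, -0.7, 2.7]
width: 0.003
gripper_force: 2.6
clock: 29.38
position: [0.3364, 0.2109, 0.2679]
ee_rot: [-0.002, 3.14, 0.001]
force: [-0.5, 0.9, -0.2]
width: 0.61
gripper_force: 0.0
((0.4421765208244324, 0.21406152844429016), (0.13986168801784515, 0.18483752012252808), 0.3801029920578003) [0.37225641 0.51137818]
((0.44080647826194763, 0.21386101841926575), (0.18103967607021332, 0.13749215006828308), 89.84430694580078) [0.37464256 0.50906663]
```

```bash
python3 -m creep '[[-0.52,-0.92,0,-0.3,1],[-0.52,-0.92,0,-0.3,1],[-0.52,-0.92,0,0,1],[-0.52,-0.92,0,0,1],[-0.52,-0.92,0,0,1],[-0.52,-0.92,0,0,1],[-0.52,-0.92,0,0,1],[-0.52,-0.92,0,0,1],[-0.52,-0.92,0,0,1],[-0.52,-0.92,0,0,1],[-0.52,-0.88,0,0,1],[0,0,0,0,1]]'
python3 -m creep '[[0,0,0,0,1],[0,0,0.5,0,1]]'
```

```text
clock: 30.98
position: [0.5805, -0.186, 0.2649]
ee_rot: [0.062, -3.139, 0.003]
force: [0.1, 0.3, -0.1]
width: 1.001
gripper_force: 0.0
clock: 31.22
position: [0.5812, -0.1817, 0.2472]
ee_rot: [-0.071, 3.138, 0.001]
force: [-0.2, 0.8, -0.6]
width: 1.002
gripper_force: 0.0
```

```bash
python3 -m creep '[[0,-0.25,0.8,0,1],[0,0,0.9,0,1],[0,0,0.9,0,1],[0,0,0.9,0,1],[0,0,0.5,0,1],[0.4,0,0,0,1],[0.4,0,0,0,1],[0.2,0,0,0,1],[0.15,0,0,0,1],[0.2,0,0,0,1],[0.2,0,0,0,1],[0.2,0,0,0,1]]'
python3 -m creep '[[0.2,0,0,0,1],[0.2,0,0,0,1],[0.2,0,0,0,1],[0.2,0,0,0,1],[0.2,0,0,0,1],[0.2,0,0,0,1],[0.2,0,0,0,1],[0.2,0,0,0,1],[0,0,0,0,1]]'
python3 samp.py .40 -.195 2.4 | head -3
python3 - <<'E'
from h import *
for n in("scene","top"):
    V=cloud(vision.get_image(n))
    m=(V[...,2]>.105)&(V[...,2]<.133)&(V[...,1]>-.32)&(V[...,1]<-.06)&(V[...,0]>.2)&(V[...,0]<.6)
    k,L,s,c=cv2.connectedComponentsWithStats(m.astype(np.uint8));b=1+s[1:,4].argmax()
    q=V[L==b];print(cv2.minAreaRect(q[:,:2].astype(np.float32)))
E
```

```text
clock: 32.72
position: [0.5118, -0.1961, 0.0867]
ee_rot: [-0.069, 3.139, -0.001]
force: [4.7, 0.8, 0.4]
width: 1.001
gripper_force: 2.0
clock: 33.85
position: [0.4461, -0.1988, 0.0863]
ee_rot: [0.068, -3.139, -0.001]
force: [0.5, 0.4, -0.7]
width: 1.002
gripper_force: 0.2
[[252.6 251.1 249.8 248.4]
 [252.6 251.3 250.  248.8]] [[296.3 274.7 253.5 233. ]
 [300.9 281.  261.4 242.3]]
((0.35570028424263, -0.20033788681030273), (0.11905084550380707, 0.18072322010993958), 3.2773005962371826)
((0.3593375086784363, -0.1233888566493988), (0.06473329663276672, 0.13259655237197876), 76.6119613647461)
```

```bash
python3 -m creep '[[0.2,0,0,0,1],[0.2,0,0,0,1],[0.15,0,0,0,1],[0.1,0,0,0,1],[0.1,0,0,0,1],[0,0,0,0,1]]'
python3 -m creep '[[0.06,0,0,0,1],[0.06,0,0,0,1],[0.06,0,0,0,1],[0,0,0,0,1]]'
```

```text
clock: 34.75
position: [0.4169, -0.2, 0.0864]
ee_rot: [0.068, -3.14, -0.0]
force: [-0.5, 0.9, -1.0]
width: 0.999
gripper_force: 0.0
clock: 35.25
position: [0.4133, -0.2006, 0.0874]
ee_rot: [-0.068, 3.135, -0.002]
force: [9.5, 1.8, 1.4]
width: 0.995
gripper_force: 4.7
```

```bash
python3 -m creep '[[0.06,0,0,0,1],[0.06,0,0,0,1],[0,0,0,0,1],[0,0,0,0,1]]'
python3 -m creep '[[-0.5,0,0,0,1],[-0.6,0,-0.6,0,1],[0,0,-1,0,1],[0,0,-1,0,1],[0,0,-1,0,1],[0,1,-0.8,0,1],[0,1,0,0,1],[0,1,0,0,1],[0,1,0,0,1],[0,1,0,0,1],[0,1,0,0,1],[0,1,0,0,1]]'
python3 -m creep '[[0,1,0,0,1],[0,1,0,0,1],[0,1,0,0,1],[0,1,0,0,1],[0,1,0,0,1],[0,1,0,0,1],[0,1,0,0,1],[0,1,0,0,1],[0,1,0,0,1],[0,1,0,0,1],[0,0,0,0,1],[0,0,0,0,1]]'
python3 - <<'E'
from h import *
i=vision.get_image("scene");j=vision.get_image("top")
for n,im in(("s",i),("t",j)):
  V=cloud(im)
  for lo,hi in((.06,.34),(-.32,-.06)):
    m=(V[...,2]>.105)&(V[...,2]<.133)&(V[...,1]>lo)&(V[...,1]<hi)&(V[...,0]>.2)&(V[...,0]<.6)
    k,L,s,c=cv2.connectedComponentsWithStats(m.astype(np.uint8));b=1+s[1:,4].argmax()
    q=V[L==b];print(n,cv2.minAreaRect(q[:,:2].astype(np.float32)))
z=lambda p,w,h:cv2.resize(p,(w,h),interpolation=cv2.INTER_CUBIC)
cv2.imwrite("pics/c6.png",np.hstack([z(i["pixels"][225:315,165:265],400,400),z(j["pixels"][80:310,60:400],400,400)]))
p=i["pixels"].max(-1)
for r in range(232,302,2): print(r,p[r,242:262].tolist())
E
```

```text
clock: 35.75
position: [0.4126, -0.2007, 0.0887]
ee_rot: [-0.069, 3.129, -0.003]
force: [18.4, 6.4, 6.5]
width: 1.005
gripper_force: 9.3
clock: 37.25
position: [0.4363, 0.0818, 0.2622]
ee_rot: [0.068, -3.14, 0.001]
force: [0.6, 0.1, 0.4]
width: 1.0
gripper_force: 0.0
clock: 38.75
position: [0.4198, 0.4795, 0.2619]
ee_rot: [0.068, -3.14, 0.003]
force: [0.1, -0.4, 0.7]
width: 1.0
gripper_force: 0.0
s ((0.4422054886817932, 0.21249927580356598), (0.13990691304206848, 0.18320909142494202), 0.34995511174201965)
s ((0.33384495973587036, -0.20130924880504608), (0.14070001244544983, 0.18295177817344666), 2.24755597114563)
t ((0.4405859112739563, 0.21399590373039246), (0.1816948652267456, 0.13740086555480957), 89.88854217529297)
t ((0.3331940770149231, -0.201697438955307), (0.14049583673477173, 0.18150000274181366), 2.4238932132720947)
232 [119, 123, 121, 122, 118, 120, 119, 118, 111, 113, 111, 122, 124, 125, 127, 132, 131, 122, 118, 115]
234 [116, 120, 125, 123, 127, 124, 122, 118, 118, 124, 121, 119, 117, 117, 121, 127, 121, 121, 121, 114]
236 [126, 115, 116, 118, 122, 122, 126, 124, 114, 12
[... 2712 characters left out ...]
 121, 113, 117, 114, 110, 112, 121, 124, 128, 121, 123, 121, 121, 108]
290 [111, 117, 117, 114, 113, 120, 126, 126, 126, 123, 116, 126, 126, 115, 121, 106, 120, 120, 123, 114]
292 [116, 117, 117, 114, 115, 114, 121, 117, 114, 113, 110, 117, 117, 115, 122, 118, 118, 113, 124, 125]
294 [109, 113, 119, 117, 122, 123, 120, 121, 118, 118, 117, 129, 129, 122, 121, 127, 116, 119, 124, 115]
296 [107, 113, 121, 121, 119, 125, 119, 119, 123, 121, 118, 120, 115, 119, 113, 117, 114, 119, 118, 113]
298 [111, 117, 121, 123, 120, 120, 124, 117, 119, 115, 116, 116, 118, 117, 113, 116, 122, 119, 119, 124]
300 [122, 121, 121, 120, 123, 117, 116, 114, 126, 115, 116, 124, 119, 119, 121, 126, 126, 120, 119, 117]
```

View pics/c6.png

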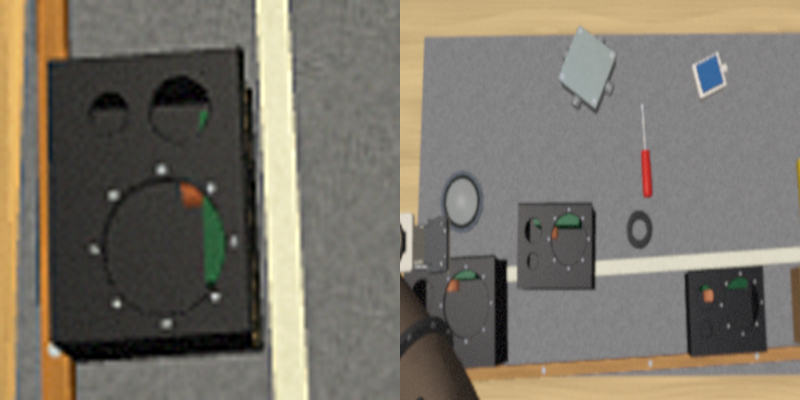

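The right cabinet lies against the rail at the rail's angle, and the left one is back where it was tipped. A thin underside sliver shows at the right edge of the left crop, (247,90) to (258,340). I'll read its pixel values to confirm the stamp.

Run:
```python
from h import *
p=np.mean([vision.get_image("scene")["pixels"].astype(float) for _ in range(4)],0)
for r in range(242,314): print(r,[f"{int(a[2])}/{int(a[0])}" for a in p[r,223:233]])
```

```text
242 ['68/59', '48/41', '19/15', '127/123', '124/116', '116/112', '138/125', '245/197', '237/191', '237/195']
243 ['66/60', '50/46', '20/17', '92/89', '127/121', '117/114', '102/104', '248/199', '232/186', '233/191']
244 ['67/60', '48/42', '23/22', '96/76', '102/97', '129/125', '105/105', '250/199', '237/193', '235/190']
245 ['68/62', '49/46', '25/23', '43/26', '3/1', '130/125', '101/101', '253/204', '240/197', '235/191']
246 ['66/61', '61/57', '28/27', '73/41', '9/5', '125/121', '97/96', '249/198', '238/196', '235/192']
247 ['67/61', '58/53', '30/28', '77/44', '15/12', '123/120', '95/97', '254/203', '239/196', '237/196']
248 ['66/59', '60/55', '26/23', '47/31', '15/15', '121/117', '95/95', '249/196', '238/193', '234/190']
249 ['66/60', '58/54', '29/26', '45/28', '20/15', '121/119', '103/102', '220/173', '241/198', '234/193']
250 ['66/60', '61/55', '28/27', '49/32', '19/17', '97/94', '113/111', '225/180', '243/200', '236/194']
251 ['63/56', '70/64', '27/26', '74/43', '20/17', '88/86', '106/106', '225/178', '242/201', '235/193']
252 ['63/58', '67/61', '28/28', '76/48', '22/14', '87/85'
[... 5604 characters left out ...]
'101/100']
308 ['118/112', '119/111', '117/110', '119/112', '122/115', '125/120', '125/118', '121/116', '119/114', '101/101']
309 ['123/116', '116/110', '111/104', '118/112', '126/117', '127/119', '120/113', '115/109', '115/110', '104/104']
310 ['117/110', '115/109', '116/110', '119/113', '123/116', '124/115', '117/110', '112/106', '112/108', '107/107']
311 ['118/113', '122/117', '121/114', '119/112', '119/112', '117/111', '115/109', '112/105', '109/104', '102/102']
312 ['122/115', '122/115', '124/116', '123/115', '116/110', '114/108', '114/108', '111/106', '107/101', '101/100']
313 ['117/110', '115/108', '114/107', '116/108', '112/108', '113/108', '115/110', '113/106', '110/104', '106/105']
```

The brown strip shows on rows 245–260 and 284–302. It is dark in the middle 80 mm except for a fleck at 272–275, which fits the ring with its tick, so the cabinet at the rail is the stamped one. The arm is clear.

```bash
python3 -c "
from cell import sign_off
print(sign_off())"
```

```text
the job is handed in; nothing more can be done
None
```

I tipped both cabinets onto their backs, pushed the stamped one (right) flush against the rail and handed the job in. To see the left one's underside I had to turn it about 10° after tipping, then pushed it back to within about 3 mm and 1.5° of where it had landed.

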